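# Set up the magnetic polisher

## Robot

A 6-joint arm with a two-finger parallel gripper is mounted at the origin on the work surface. World frame = base frame: x ahead of the robot, y to its left, z up, the work surface at z = 0. Lengths are in mm, angles in rad, forces in N, time in s.
With the tool pointing down it reaches from about 300 to 875 mm from the base axis. Payload 4.2 kg.
Tool frame: the origin (TCP) lies midway between the tips of the shut fingers; the grasp point (between the pads) lies 19 mm behind it (tcp_to_grasp is the z of the grasp point in the tool frame, in mm); z points along the fingers, y is the line along which they close (so a half turn about z gives the same grasp; the last joint's range is limited). The gripper opens to 85 mm and grips with 20 to 120 N. Pads are 22 mm wide; open, the fingers measure 114 mm over their backs; the gripper's body (76 mm by 85 mm) begins 54 mm behind the grasp point. The pads swing forward as they close: fully open they stand 13 mm farther back than shut.
Start: joints at [-1.355, 0.32, 1.565, -0, 1.257, -0.02], TCP at [134.334, -559.103, 231.338] pointing down, gripper open.
Joint ranges: [-3.11, 3.11], [-0.84, 2.01], [0.21, 2.61], [-1.34, 4.49], [0.05, 2.63], [-2.56, 2.56]. Speed limits (rad/s): [2.57, 2.57, 3.14, 3.14, 3.14, 3.14].

## Interface

Orientations are given as a unit quaternion [x, y, z, w].
In Python, from cell import * gives the robot as it stands.
- The arm moves only by the tool step_arm, never from a script. Its arguments are lists of equal length, an entry for each row: "gripper": the finger opening in mm, from 0 to 85.4; "dp": the shift along the tool's x, y, z in units of 0.5 m (1.0 is 0.5 m), a list of three; "dr": the turn, a rotation vector about the tool's x, y, z in units of 120 degrees (1.0 is 120 degrees), a list of three. A call has 1 to 20 rows; each row is the pose to reach, as a shift and turn from the pose commanded when the call began, along the tool's axes at that moment; what a row does not reach only later rows make up. A row lasts 1/10 s, in which the tool goes at most 50 mm and 8.59 degrees, less where a joint would pass 70% of its speed; a pose out of reach is approached as far as the arm can. A call with a number of a shift or a turn outside -1 to 1 is refused whole. A call with a gripper value outside its range is refused whole. The fingers move at their own pace and stop on an object; "newtons" is the grip in N (left out, the last holds). Time passes only in rows, so rows that repeat a pose let the fingers close. It gives the time, the measured TCP pose, the force, the opening and the grip force at its end, in the units of the state.
- get_state(): the state, without advancing time (a new reading comes with each control period).
- read_camera(name): name is "side" or "top" or "wrist"; returns a dict with "color" (384x512x3 uint8, red, green, blue), "mtx" (3x3 intrinsics, pixels), "k1" (the pictures are not rectified: a ray, as slopes to the right and down, at radius r is drawn at 1 + k1 r^2 times it, then the intrinsics apply), "world_from_camera" (4x4, takes a point from camera to world coordinates); the wrist camera has in their place "mount" (4x4, takes a point from camera to tool coordinates, whose origin is the TCP and whose axes are the flange's). Camera axes: x right, y down, z forward; pixel columns grow to the right and rows downward; lengths in mm; the calibration is good to about 2 mm. A picture is of the moment at which its call begins: read the wrist's pose just before it. There is no depth.
- hand_in(): hands the job in; it is judged then, once.
The state is a dict: "t": time; "joints": joint angles; "joint_velocities": joint speeds; "joint_efforts": joint torques, N m; "tool_pos": TCP position; "orientation": TCP orientation; "force": force on the tool from outside, world axes, zero at the start; "torque": the same for the moment, N m; "opening": opening from 0.0 (shut) to 1.0 (fully open); "gripper_force": force on a finger pad.
Only numpy, scipy, OpenCV 4.12 (cv2) and the standard library are available. Lean on these libraries where they do the work, as an engineer would, in place of code of your own. Each camera call takes 0.05 s, during which the arm holds its last target. There are 200 camera calls.

## Task

Set up the magnetic polisher for a half-hour run: carry the covered bowl over by the rib on its lid, upright, and lower it gently onto the polisher so that its two ears drop fully home over the two locating pegs. Set the timer dial on the sloping front to its sixth click clockwise from the off stop (five minutes a click); it was left somewhere between off and the third click. Leave the tools on the bench where they lie.

Things in the scene. Friction and masses are not known exactly. Their poses are not given: they have to be found in the camera images.
- polisher: magnetic polisher: heavy grey housing fixed to the bench, reaching x -205 to +97 mm, y -110 to +110 mm. Origin on the bench under the middle of the bowl's place; z up, y along the line of the two pegs, -x towards the front. The flat aluminium deck (x -79 to +96 mm) is 124 mm high; before it the console slopes down at 20 degrees, from 120 mm high at x -80 to 75 mm high at x -205
- seat (a point): the middle of the bowl's place, on the deck's surface half way between the pegs; same axes as the polisher
- peg_left (a point): top of the steel locating peg at polisher y = +80 mm, x = 0. Each peg stands 14 mm above the deck and is 10 mm thick, its top 5 mm tapered to 5 mm
- peg_right (a point): top of the like peg at polisher y = -80 mm
- bowl: covered polishing bowl, 0.45 to 0.7 kg: grey tub, white lid 136 mm across, two ears at the foot at y = +80 and -80 mm, each 30 x 30 mm, 10 mm thick, with an upright through hole of 13 mm for a peg. Origin at the middle of the underside (ears and tub rest on one plane), z up, y along the ears and the grip rib. It fits either way round
- lid_grip (a point): middle of the upright grip rib on the lid, 117 mm above the foot, turning with the bowl: the rib is 16 mm thick (x), 70 mm long (y) and 34 mm tall, from the lid's top at 100 mm to 134 mm above the foot
- timer: white panel of the console. Origin on its surface on the dial's axis, 142.5 mm in front of the seat (polisher -x), 97 mm above the bench; z straight out of the panel (20 degrees from vertical, leaning to the polisher's -x), x up the slope, y to the polisher's +y. Printed ticks mark the eleven click positions round the dial, the off tick longest and boldest
- dial_grip (a point): on the dial's axis, 26 mm out from the panel, where the dial is gripped; it turns with the dial. A black fluted knob: round body 38 mm across from 6 to 34 mm out from the panel, above a skirt 46 mm across from 2 to 6 mm; a white line on it is the pointer
- pointer (a point): outer end of the dial's white pointer line, 19 mm from its axis, 34 mm out from the panel. A spring plunger holds the dial at each click, every 30 degrees (0.11 N m to break out); let go between clicks, it springs to the nearest. At the off stop the pointer stands 150 degrees anticlockwise of straight up the slope, at the sixth click 30 degrees clockwise of it; end stop at the tenth click
- wood_blocks: two stacked blocks, light wood 140 x 75 x 26 mm under cork 85 x 55 x 22 mm; leave alone. Origin at the middle of its underside
- bench_block: steel bench block 75 x 75 x 24 mm with a small steel stub on top; leave alone. Origin at the middle of its underside
- dapping_block: dark steel dapping cube, 50 mm; leave alone. Origin at the middle of its underside
- hammer: hammer, 220 mm long, wooden handle; leave alone. Origin at the middle of its underside
- pliers: pliers with orange handles, 140 mm long; leave alone. Origin at the middle of its underside
- file: flat file with a wooden handle, 240 mm long; leave alone. Origin at the middle of its underside
- bur_case: flat black case of burs, 105 x 65 x 12 mm; leave alone. Origin at the middle of its underside
- polish_jar: amber jar with a white cap, 60 mm across, 75 mm tall; leave alone. Origin at the middle of its underside
Things that resemble listed ones, but are neither listed nor needed, are in the scene too. What is shaped like the bowl but turquoise is not meant.

How it is judged:
By the outcome, as a careful person would: the job done as asked, in the order asked, and still so for the second after the job is handed in, with the robot touching nothing.
It also fails if it takes over 67 s, if anything falls off the work surface, if the arm or the gripper's body presses on something with over 40 N, if the wrist force passes 120 N, or if a joint passes its speed limit or range.

## Working session

There is one attempt and no reset: what is moved stays moved. The work goes in short steps, Python scripts to look and compute and a tool call to move; the robot and the scene stay as the last step left them, time stands still between calls to the robot, and variables do not carry over. Pictures are saved under pics/ and viewed, at most 10 in all, crops included, and the job is handed in when it is done.

Besides the shell and the picture viewer there is one more tool, called after "Request:" in YAML: its name, and indented under it one key for each argument. step_arm: Moves the arm, as the interface text tells. Its arguments: {"type":"object","properties":{"gripper":{"type":"array","items":{"type":"number"}},"dp":{"type":"array","items":{"type":"array","items":{"type":"number"}}},"dr":{"type":"array","items":{"type":"array","items":{"type":"number"}}},"newtons":{"type":"number"}},"required":["gripper","dp","dr"]}

```bash
mkdir -p pics
cat > h.py <<'E'
from cell import *
import numpy as np, cv2
from scipy.spatial.transform import Rotation as R
def cam(n):
    s=get_state(); c=read_camera(n)
    if n=="wrist":
        T=np.eye(4);T[:3,:3]=R.from_quat(s["orientation"]).as_matrix();T[:3,3]=s["tool_pos"]
        c["world_from_camera"]=T@np.array(c["mount"])
    return c
def ray(c,uv):
    K=np.array(c["mtx"]);d=np.array([c["k1"],0,0,0,0.])
    p=cv2.undistortPoints(np.array([[uv]],float),K,d)[0,0]
    T=np.array(c["world_from_camera"]);v=T[:3,:3]@[p[0],p[1],1]
    return T[:3,3],v
def onz(c,uv,z):
    o,v=ray(c,uv);return o+v*(z-o[2])/v[2]
def proj(c,P):
    T=np.linalg.inv(np.array(c["world_from_camera"]));
    return cv2.projectPoints((np.atleast_2d(P)@T[:3,:3].T+T[:3,3]).astype(float),np.zeros(3),np.zeros(3),np.array(c["mtx"]),np.array([c["k1"],0,0,0,0.]))[0][:,0]
def save(c,f,crop=None,k=1):
    im=c["color"][:,:,::-1]
    if crop: x0,y0,x1,y1=crop; im=im[y0:y1,x0:x1]
    cv2.imwrite(f,cv2.resize(im,None,fx=k,fy=k,interpolation=cv2.INTER_CUBIC))
E
python3 - <<'E'
from h import *
import pickle
cs={n:cam(n) for n in("top","side")}
pickle.dump(cs,open("c0.pkl","wb"))
for n in cs: save(cs[n],f"pics/{n}0.png",None,1.5); print(n,np.round(cs[n]["world_from_camera"],3).tolist(),cs[n]["k1"],cs[n]["mtx"])
s=get_state();print(s)
E
```

```text
top [[0.003, -0.98, 0.201, 201.444], [-1.0, -0.003, 0.001, -79.726], [-0.0, -0.201, -0.98, 1583.998], [0.0, 0.0, 0.0, 1.0]] 0.03552034911935531 [[449.90440093   0.         256.3056792 ]
 [  0.         449.90440093 190.81633405]
 [  0.           0.           1.        ]]
side [[-0.876, -0.352, 0.331, 36.265], [-0.483, 0.624, -0.615, 809.164], [0.01, -0.698, -0.716, 1176.606], [0.0, 0.0, 0.0, 1.0]] -0.1576204636892561 [[449.96280529   0.         250.24046727]
 [  0.         449.96280529 190.67302675]
 [  0.           0.           1.        ]]
{'t': 0.1, 'joints': array([-1.35496729e+00,  3.20221387e-01,  1.56556019e+00, -2.33952352e-05,
        1.25740935e+00, -1.99918135e-02]), 'joint_velocities': array([-0.00085407, -0.00270168, -0.00247619,  0.00129436,  0.00051183,
        0.00038529]), 'joint_efforts': array([ 3.06582679e-04, -4.16408515e+01, -2.34704679e+01,  5.93086224e-05,
        4.91000232e-03, -1.48445446e-05]), 'tool_pos': array([ 134.24959836, -558.6640213 ,  230.56889443]), 'orientation': array([ 9.93055873e-01,  1.17640953e-01, -8.91973830e-05, -7.94224159e-04]), 'force': array([-0.30329439, -0.65748902,  0.7543262 ]), 'torque': array([ 0.01908221, -0.00354423, -0.00910279]), 'gripper_force': 0.0, 'opening': 1.000465264418227}
```

View pics/top0.png

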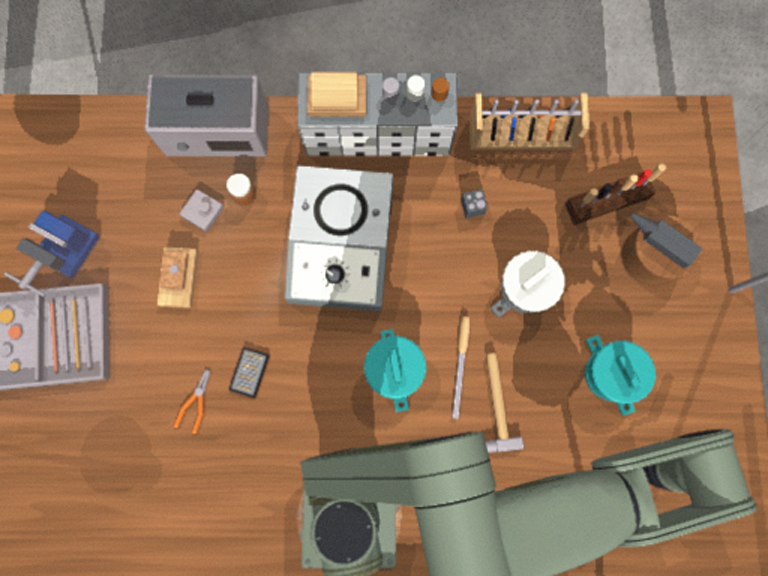

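View pics/side0.png

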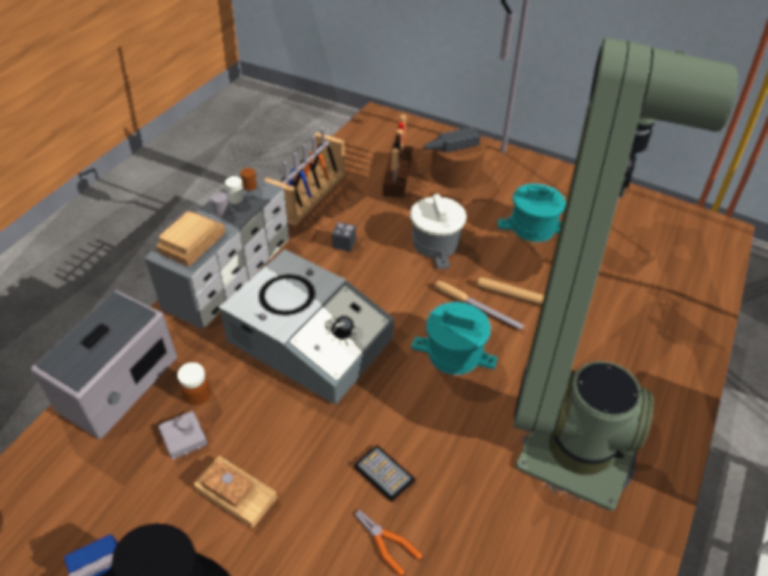

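The top view (1.5x) shows the white-lidded bowl at (533,281). The two turquoise bowls at (395,367) and (621,371) are decoys, since only the white-lidded grey tub fits. The polisher pegs are at (305,206) and (376,212), and the dial at (335,274). I'll confirm with an enlarged crop and measure.

Run:
```python
from h import *
import pickle
cs=pickle.load(open("c0.pkl","rb"));c=cs["top"];im=c["color"]
a=cv2.resize(im[155:220,315:390],None,fx=5,fy=5,interpolation=cv2.INTER_CUBIC)
b=cv2.resize(im[105:210,185:265],None,fx=5,fy=5,interpolation=cv2.INTER_CUBIC)
o=np.zeros((525,785,3),np.uint8);o[:325,:375]=a;o[:525,380:780]=b
cv2.imwrite("pics/crop1.png",o[:,:,::-1])
hsv=cv2.cvtColor(im,cv2.COLOR_RGB2HSV)
for n,(x0,y0,x1,y1) in {"top":(315,155,390,220)}.items():
    m=((hsv[:,:,1]<40)&(hsv[:,:,2]>150)).astype(np.uint8);mm=np.zeros_like(m);mm[y0:y1,x0:x1]=m[y0:y1,x0:x1]
    cn=max(cv2.findContours(mm,0,1)[0],key=cv2.contourArea);e=cv2.fitEllipse(cv2.convexHull(cn));print(e)
    print("lid",onz(c,e[0],97), [np.round(onz(c,(e[0][0]+dx,e[0][1]),97)) for dx in(-e[1][0]/2,e[1][0]/2)])
p=lambda u,v,z:np.round(onz(c,(u/1.5,v/1.5),z),1)
print("pegs",p(305,206,135),p(376,212,135),"ring",p(341,209,124),"dial",p(335,274,128),"ear",p(500,308,10))
print("rib ends",p(523,291,134),p(546,268,134))
```

```text
((355.2483825683594, 187.1884002685547), (39.887046813964844, 41.09684753417969), 122.80783081054688)
lid [ 519.67420712 -412.02208809   97.        ] [array([ 519., -345.,   97.]), array([ 520., -479.,   97.])]
pegs [681.7 100.6 135. ] [668.2 -58.9 135. ] ring [678.5  20.4 124. ] dial [527.1  31.1 128. ] ear [ 472.3 -351.3   10. ]
rib ends [ 488.8 -381.3  134. ] [ 540.6 -433.7  134. ]
```

View pics/crop1.png

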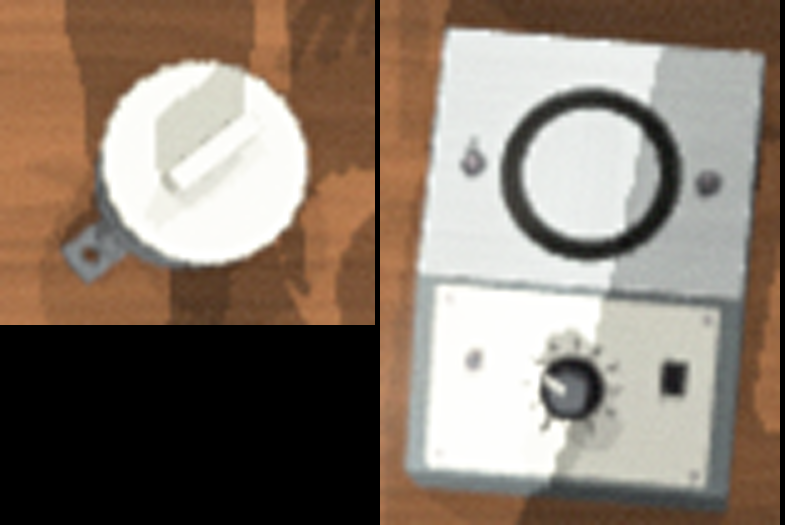

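The crop shows the white-lidded grey bowl, with its ear hole at crop (90,255), its rib along the same diagonal and the lid radius matching 68 mm. That makes it the one. The pegs measure 160 mm apart, as they must, and the dial pointer is left and slightly up. Next I'll plan a hover over the bowl.

```bash
cat >> h.py <<'E'
def down(yaw_y_deg,tilt_deg=0,az=0):
    # tool z down; tool y at given world yaw
    a=np.radians(yaw_y_deg);y=np.array([np.cos(a),np.sin(a),0]);z=np.array([0,0,-1.]);x=np.cross(y,z)
    return np.c_[x,y,z]
def plan(p,M,s=None,cmd=None):
    s=s or get_state();p0,R0=(s["tool_pos"],R.from_quat(s["orientation"]).as_matrix()) if cmd is None else cmd
    dp=R0.T@(np.array(p)-p0)/500;dr=R.from_matrix(R0.T@M).as_rotvec(degrees=True)/120
    print("dp",np.round(dp,4).tolist(),"dr",np.round(dr,4).tolist())
E
python3 - <<'E'
from h import *
print(np.round(read_camera("wrist")["mount"],3).tolist())
plan([520,-412,330],down(38))
plan([520,-412,330],down(38),cmd=(np.array([134.334,-559.103,231.338]),down(-76.5)))
E
```

```text
[[0.0, -0.946, -0.325, 83.402], [1.0, 0.0, -0.0, -0.831], [0.0, -0.325, 0.946, -142.372], [0.0, 0.0, 0.0, 1.0]]
dp [0.8187, -0.1054, -0.1985] dr [-0.0004, -0.0007, -0.9541]
dp [0.8187, -0.106, -0.1973] dr [-0.0, -0.0, -0.9542]
```

Request:
step_arm:
  gripper: [85,85,85,85,85,85,85,85,85,85,85,85,85,85,85,85,85]
  dp:
    - [0.1,-0.01,-0.1]
    - [0.82,-0.105,-0.198]
    - [0.82,-0.105,-0.198]
    - [0.82,-0.105,-0.198]
    - [0.82,-0.105,-0.198]
    - [0.82,-0.105,-0.198]
    - [0.82,-0.105,-0.198]
    - [0.82,-0.105,-0.198]
    - [0.82,-0.105,-0.198]
    - [0.82,-0.105,-0.198]
    - [0.82,-0.105,-0.198]
    - [0.82,-0.105,-0.198]
    - [0.82,-0.105,-0.198]
    - [0.82,-0.105,-0.198]
    - [0.82,-0.105,-0.198]
    - [0.82,-0.105,-0.198]
    - [0.82,-0.105,-0.198]
  dr:
    - [0,0,-0.07]
    - [0,0,-0.954]
    - [0,0,-0.954]
    - [0,0,-0.954]
    - [0,0,-0.954]
    - [0,0,-0.954]
    - [0,0,-0.954]
    - [0,0,-0.954]
    - [0,0,-0.954]
    - [0,0,-0.954]
    - [0,0,-0.954]
    - [0,0,-0.954]
    - [0,0,-0.954]
    - [0,0,-0.954]
    - [0,0,-0.954]
    - [0,0,-0.954]
    - [0,0,-0.954]

```text
t: 1.85
tool_pos: [520.7, -412.3, 330.1]
orientation: [0.439, 0.899, 0.0, -0.0]
force: [0.1, 0.9, 0.1]
opening: 0.996
gripper_force: 0.0
```

Run:
```python
from h import *
import pickle
c=cam("wrist");pickle.dump(c,open("w1.pkl","wb"));save(c,"pics/w1.png",None,1.5)
s=get_state();print(s["t"],s["tool_pos"],s["joints"],s["force"])
```

```text
1.9 [ 520.69492043 -412.28063311  330.20797979] [-6.86993536e-01  4.31235692e-01  1.14966628e+00 -7.70230884e-05
  1.56081439e+00 -1.34935486e+00] [1.02154212 0.40049006 0.68773111]
```

View pics/w1.png

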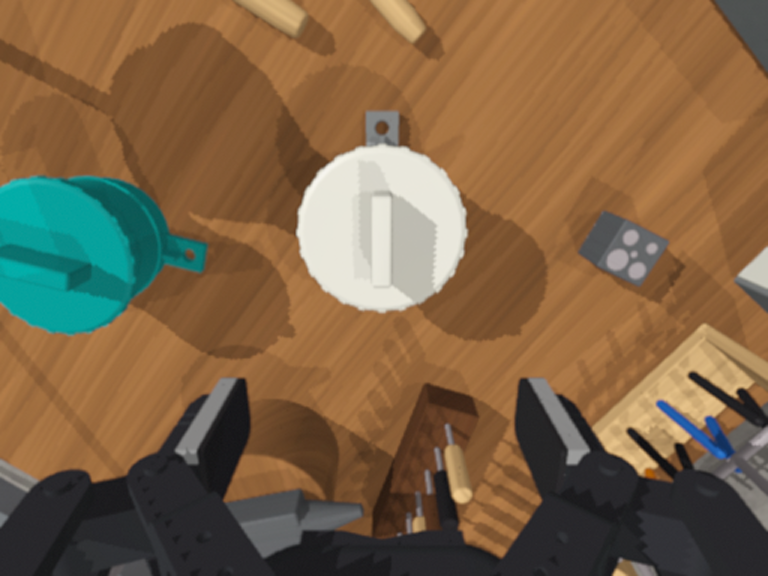

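The wrist view shows the rib top from (382,193) to (381,287), the lid circle centred near (382,228), and the ear hole at (381,127). I'll convert these to positions.

Run:
```python
from h import *
import pickle
c=pickle.load(open("w1.pkl","rb"));im=c["color"];hsv=cv2.cvtColor(im,cv2.COLOR_RGB2HSV)
m=((hsv[:,:,1]<45)&(hsv[:,:,2]>140)).astype(np.uint8);m[:90]=0;m[215:]=0;m[:,:195]=0;m[:,315:]=0
cn=max(cv2.findContours(m,0,1)[0],key=cv2.contourArea);e=cv2.fitEllipse(cv2.convexHull(cn));print(e,"lid",onz(c,e[0],94))
p=lambda u,v,z:onz(c,(u/1.5,v/1.5),z)
a,b=p(382,192.5,134),p(381,287,134);L=np.linalg.norm(a-b);d=a-b;print("rib",a,b,(a+b)/2,L,np.degrees(np.arctan2(d[1],d[0])))
for z in(0,10):
  h=p(381,127.5,z);r=h-(a+b)/2;print("hole",h,np.hypot(*r[:2]),np.degrees(np.arctan2(r[1],r[0])))
t=(a+b)/2
plan([t[0],t[1],134-17-0+19-0],down(38))
```

```text
((254.07272338867188, 151.41366577148438), (111.91262817382812, 113.57333374023438), 92.78378295898438) lid [ 517.7814928  -409.26474804   94.        ]
rib [ 497.65835876 -382.37412161  134.        ] [ 540.88751283 -439.01735165  134.        ] [ 519.2729358  -410.69573663  134.        ] 71.25458070013418 127.35026049790535
hole [ 470.70080589 -349.0979451     0.        ] 78.44450092580836 128.25708191710905
hole [ 470.64861417 -349.01862366   10.        ] 78.53910438697535 128.25114941425005
dp [0.0042, -0.0003, 0.3884] dr [-0.0, -0.0, -0.0004]
```

Request:
step_arm:
  gripper: [60,60,60,60,60,60,60,60,0,0,0,0,0,0,0]
  dp:
    - [0.004,0,0.09]
    - [0.004,0,0.18]
    - [0.004,0,0.27]
    - [0.004,0,0.35]
    - [0.004,0,0.41]
    - [0.004,0,0.44]
    - [0.004,0,0.45]
    - [0.004,0,0.45]
    - [0.004,0,0.45]
    - [0.004,0,0.45]
    - [0.004,0,0.45]
    - [0.004,0,0.45]
    - [0.004,0,0.45]
    - [0.004,0,0.45]
    - [0.004,0,0.45]
  dr:
    - [0,0,0]
    - [0,0,0]
    - [0,0,0]
    - [0,0,0]
    - [0,0,0]
    - [0,0,0]
    - [0,0,0]
    - [0,0,0]
    - [0,0,0]
    - [0,0,0]
    - [0,0,0]
    - [0,0,0]
    - [0,0,0]
    - [0,0,0]
    - [0,0,0]
  newtons: 80

```text
t: 3.4
tool_pos: [519.6, -411.4, 106.6]
orientation: [0.438, 0.899, -0.001, 0.001]
force: [-1.5, -1.5, 5.5]
opening: 0.173
gripper_force: 79.4
```

Request:
step_arm:
  gripper: [0,0,0,0,0,0,0,0,0,0,0,0,0,0,0,0,0,0,0,0]
  dp:
    - [0,0,-0.01]
    - [0,0,-0.04]
    - [0,0,-0.09]
    - [0,0,-0.15]
    - [0,0,-0.21]
    - [0.005,0.016,-0.27]
    - [0.015,0.047,-0.32]
    - [0.03,0.093,-0.36]
    - [0.047,0.146,-0.386]
    - [0.066,0.205,-0.386]
    - [0.085,0.264,-0.386]
    - [0.104,0.323,-0.386]
    - [0.122,0.38,-0.386]
    - [0.139,0.433,-0.386]
    - [0.154,0.479,-0.386]
    - [0.165,0.513,-0.386]
    - [0.171,0.532,-0.386]
    - [0.171,0.532,-0.386]
    - [0.171,0.532,-0.386]
    - [0.171,0.532,-0.386]
  dr:
    - [0,0,0]
    - [0,0,0]
    - [0,0,0]
    - [0,0,0]
    - [0,0,0]
    - [0,0,0.01]
    - [0,0,0.03]
    - [0,0,0.06]
    - [0,0,0.1]
    - [0,0,0.14]
    - [0,0,0.18]
    - [0,0,0.22]
    - [0,0,0.26]
    - [0,0,0.3]
    - [0,0,0.33]
    - [0,0,0.35]
    - [0,0,0.357]
    - [0,0,0.357]
    - [0,0,0.357]
    - [0,0,0.357]

```text
t: 5.4
tool_pos: [675.8, -180.6, 298.1]
orientation: [0.737, 0.676, -0.0, -0.0]
force: [0.5, -0.2, -5.6]
opening: 0.174
gripper_force: 78.4
```

Run:
```python
from h import *
import pickle
c=cam("wrist");pickle.dump(c,open("w2.pkl","wb"));save(c,"pics/w2.png",None,1.5)
s=get_state();print(s["t"],s["tool_pos"],s["joints"],s["force"],s["opening"])
print(c["mtx"],proj(c,[[681.7,100.6,138],[668.2,-58.9,138],[527,31,128]])*1.5)
```

```text
5.45 [ 675.89534304 -180.58980842  298.27576311] [-2.77324087e-01  5.00703419e-01  1.11255330e+00 -4.43728097e-04
  1.52874735e+00 -1.91639533e-01] [-1.24015461 -0.07672788 -5.31105061] 0.17351259352628273
[[314.6008298    0.         254.53681342]
 [  0.         314.6008298  189.74197293]
 [  0.           0.           1.        ]] [[ 346.48343067 -291.8074416 ]
 [ 352.28553986   58.16442734]
 [  88.05895305  -86.15391495]]
```

View pics/w2.png

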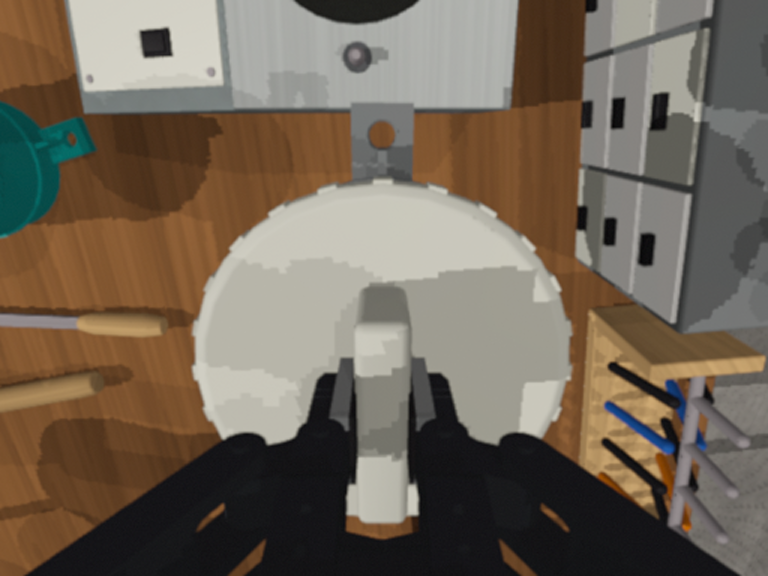

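The wrist view shows the near ear hole at (381,134), the right peg at (357,56) and the bowl upright. Next I'll shift 160 mm along the pegs' line to see the left peg the same way.

Request:
step_arm:
  gripper: [0,0,0,0,0,0,0,0,0,0,0,0]
  dp:
    - [0.01,0,0]
    - [0.04,0,0]
    - [0.08,0,0]
    - [0.13,0,0]
    - [0.18,0,0]
    - [0.23,0,0]
    - [0.27,0,0]
    - [0.3,0,0]
    - [0.315,0,0]
    - [0.32,0,0]
    - [0.32,0,0]
    - [0.32,0,0]
  dr:
    - [0,0,0]
    - [0,0,0]
    - [0,0,0]
    - [0,0,0]
    - [0,0,0]
    - [0,0,0]
    - [0,0,0]
    - [0,0,0]
    - [0,0,0]
    - [0,0,0]
    - [0,0,0]
    - [0,0,0]

```text
t: 6.65
tool_pos: [690.0, -21.2, 298.3]
orientation: [0.737, 0.676, -0.0, 0.0]
force: [0.0, -0.1, -5.4]
opening: 0.171
gripper_force: 78.4
```

Run:
```python
from h import *
import pickle
c=cam("wrist");pickle.dump(c,open("w3.pkl","wb"));c2=pickle.load(open("w2.pkl","rb"))
s=get_state();print(s["t"],s["tool_pos"],s["force"],s["opening"])
o=[]
for k in(c2,c):
    im=k["color"][5:125,30:280,::-1];o.append(cv2.resize(im,None,fx=2.4,fy=2.4,interpolation=cv2.INTER_CUBIC))
cv2.imwrite("pics/w23.png",np.vstack(o))
```

```text
6.7 [690.00108459 -21.2368447  298.25036415] [ 0.08490927  0.3520992  -4.57685876] 0.16847943357827608
```

View pics/w23.png

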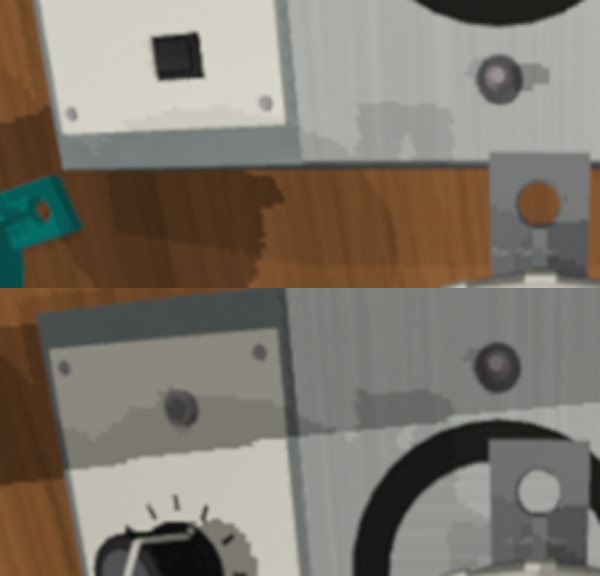

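In the crops, the peg tips are at (497,75) and (497,74) and the hole is at (538,203) in both frames.

Run:
```python
from h import *
import pickle
P=[];H=[]
for f,tip,pos in(("w2",(497,75),[675.9,-180.6,298.27]),("w3",(497,74),[690,-21.2,298.25])):
    c=pickle.load(open(f+".pkl","rb"));q=lambda u,v:(30+u/2.4-.2,5+v/2.4-.2)
    P.append(onz(c,q(*tip),138));h=onz(c,q(538,203),201.6)
    M=down(-4.8);H.append(M.T@(h-np.array(pos)));print(P[-1],H[-1])
d=P[1]-P[0];print(np.hypot(*d[:2]),np.degrees(np.arctan2(d[1],d[0])),"seat",(P[0]+P[1])/2)
yaw=np.degrees(np.arctan2(d[1],d[0]))-90
s=get_state();print(R.from_quat(s["orientation"]).as_matrix().round(4).tolist())
# hole in tool frame: bowl yaw offset unknown; left hole to left peg, and midpoint rule
```

```text
[670.19439521 -56.87336568 138.        ] [79.41147156 -1.0638695  96.67      ]
[684.57235553 102.83385618 138.        ] [79.40021468 -0.88415828 96.65      ]
160.3531180128452 84.85570150826747 seat [677.38337537  22.98024525 138.        ]
[[0.0858, 0.9963, -0.0001], [0.9963, -0.0858, -0.0005], [-0.0006, -0.0001, -1.0]]
```

Request:
step_arm:
  gripper: [0,0,0,0,0,0,0,0,0,0,0,0]
  dp:
    - [0.01,-0.004,0]
    - [0.03,-0.011,0]
    - [0.055,-0.02,0]
    - [0.075,-0.027,0]
    - [0.0873,-0.0308,0.01]
    - [0.0873,-0.0308,0.03]
    - [0.0873,-0.0308,0.05]
    - [0.0873,-0.0308,0.07]
    - [0.0873,-0.0308,0.083]
    - [0.0873,-0.0308,0.0884]
    - [0.0873,-0.0308,0.0884]
    - [0.0873,-0.0308,0.0884]
  dr:
    - [0,0,0.0018]
    - [0,0,0.0018]
    - [0,0,0.0018]
    - [0,0,0.0018]
    - [0,0,0.0018]
    - [0,0,0.0018]
    - [0,0,0.0018]
    - [0,0,0.0018]
    - [0,0,0.0018]
    - [0,0,0.0018]
    - [0,0,0.0018]
    - [0,0,0.0018]

```text
t: 7.9
tool_pos: [678.7, 24.5, 254.5]
orientation: [0.738, 0.675, 0.0, 0.0]
force: [0.7, 0.7, -4.4]
opening: 0.176
gripper_force: 78.3
```

Run:
```python
from h import *
import pickle
c=cam("wrist");pickle.dump(c,open("w4.pkl","wb"));t=cam("top")
s=get_state();print(s["t"],s["tool_pos"],s["force"],s["opening"])
a=cv2.resize(c["color"][40:140,200:310],None,fx=3.5,fy=3.5,interpolation=cv2.INTER_CUBIC)
b=cv2.resize(t["color"][105:210,185:265],None,fx=5,fy=5,interpolation=cv2.INTER_CUBIC)
o=np.zeros((525,790,3),np.uint8);o[:a.shape[0],:a.shape[1]]=a;o[:,390:790]=b
cv2.imwrite("pics/w4.png",o[:,:,::-1])
```

```text
8.0 [678.68243419  24.56325417 254.72724456] [ 0.35973908 -0.16323076 -4.99082688] 0.17258337386986658
```

View pics/w4.png

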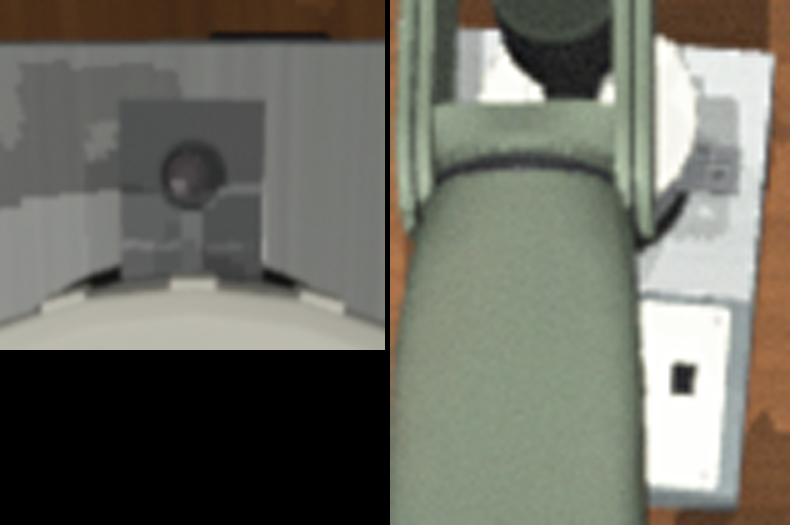

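Through the ear hole the peg tip shows at about (183,178), with the hole centre at about (193,174). That's within the taper's capture but slightly off, so I'll quantify it.

Run:
```python
from h import *
import pickle
c=pickle.load(open("w4.pkl","rb"));g=c["color"].mean(2)
print(np.round(g[78:104,238:272]).astype(int).tolist().__str__().replace("], ","]\n"))
```

```text
[[80, 81, 81, 81, 80, 81, 80, 80, 80, 81, 81, 81, 81, 80, 81, 80, 80, 80, 81, 80, 81, 82, 81, 82, 81, 82, 82, 80, 81, 81, 81, 80, 81, 82]
[80, 81, 80, 80, 81, 81, 80, 81, 80, 80, 80, 80, 79, 78, 76, 74, 75, 74, 75, 75, 78, 80, 80, 81, 81, 81, 81, 82, 81, 81, 81, 80, 81, 81]
[81, 81, 82, 80, 80, 80, 81, 80, 81, 81, 79, 78, 75, 71, 66, 63, 62, 63, 64, 66, 70, 75, 77, 80, 81, 82, 81, 82, 80, 81, 81, 81, 82, 81]
[80, 80, 81, 81, 81, 81, 81, 81, 81, 80, 77, 71, 66, 62, 57, 56, 56, 55, 55, 57, 60, 63, 68, 75, 80, 82, 81, 82, 82, 81, 81, 81, 81, 81]
[80, 80, 81, 81, 81, 80, 80, 81, 80, 77, 71, 63, 55, 51, 54, 53, 52, 51, 51, 51, 52, 54, 59, 66, 74, 81, 81, 81, 82, 81, 81, 81, 82, 81]
[81, 81, 81, 80, 81, 81, 81, 80, 79, 73, 62, 52, 47, 47, 54, 56, 52, 50, 50, 48, 47, 48, 50, 57, 67, 77, 81, 82, 81, 81, 82, 81, 81, 81]
[80, 80, 81, 80, 79, 80, 81, 79, 74, 65, 50, 43, 49, 52, 57, 60, 58, 55, 57, 51, 48, 48, 49, 51, 59, 72, 80, 81, 81, 81, 82, 81, 81, 81]
[80, 80, 81, 80, 80, 80, 80, 77, 69, 55, 45, 49, 58, 60, 62, 62, 62, 62, 63, 54, 50, 49, 47, 50, 55, 64, 76, 81, 81, 81, 81, 80, 81, 80]
[81
[... 1801 characters left out ...]
, 95, 95, 95, 95, 96, 96, 96, 96, 94, 89, 82, 78, 72, 64, 60, 61, 61, 61, 67, 79, 85, 88, 83, 80, 80, 79, 80, 80, 80, 80, 80, 80, 80]
[95, 95, 95, 95, 96, 95, 95, 95, 95, 96, 94, 92, 89, 89, 89, 89, 88, 89, 88, 84, 80, 80, 81, 80, 81, 79, 79, 79, 81, 80, 80, 79, 79, 80]
[95, 95, 95, 94, 95, 95, 95, 95, 95, 95, 95, 95, 95, 98, 105, 106, 106, 106, 105, 97, 83, 79, 80, 80, 80, 80, 80, 80, 79, 80, 80, 81, 80, 79]
[95, 95, 95, 94, 94, 94, 95, 95, 95, 94, 94, 94, 96, 100, 106, 109, 109, 108, 108, 100, 85, 80, 80, 80, 80, 80, 80, 80, 80, 80, 80, 80, 80, 80]
[95, 94, 95, 95, 94, 95, 95, 95, 94, 90, 90, 90, 91, 96, 106, 108, 108, 108, 107, 100, 85, 79, 80, 79, 81, 80, 81, 79, 80, 80, 80, 80, 79, 79]]
```

Request:
step_arm:
  gripper: [0,0,0,0,0,0,0,0,0,0,0,0,0]
  dp:
    - [-0.0016,-0.0016,0]
    - [-0.0016,-0.0016,0.005]
    - [-0.0016,-0.0016,0.01]
    - [-0.0016,-0.0016,0.015]
    - [-0.0016,-0.0016,0.02]
    - [-0.0016,-0.0016,0.025]
    - [-0.0016,-0.0016,0.03]
    - [-0.0016,-0.0016,0.034]
    - [-0.0016,-0.0016,0.038]
    - [-0.0016,-0.0016,0.041]
    - [-0.0016,-0.0016,0.043]
    - [-0.0016,-0.0016,0.045]
    - [-0.0016,-0.0016,0.045]
  dr:
    - [0,0,0]
    - [0,0,0]
    - [0,0,0]
    - [0,0,0]
    - [0,0,0]
    - [0,0,0]
    - [0,0,0]
    - [0,0,0]
    - [0,0,0]
    - [0,0,0]
    - [0,0,0]
    - [0,0,0]
    - [0,0,0]

```text
t: 9.3
tool_pos: [677.5, 23.9, 231.5]
orientation: [0.738, 0.675, -0.0, -0.0]
force: [-0.0, -0.4, -5.4]
opening: 0.173
gripper_force: 78.4
```

Request:
step_arm:
  gripper: [0,0,0,0]
  dp:
    - [0,0,0.001]
    - [0,0,0.002]
    - [0,0,0.003]
    - [0,0,0.003]
  dr:
    - [0,0,0]
    - [0,0,0]
    - [0,0,0]
    - [0,0,0]

```text
t: 9.7
tool_pos: [677.6, 24.1, 230.7]
orientation: [0.738, 0.675, 0.0, 0.0]
force: [-0.6, 1.2, -1.5]
opening: 0.171
gripper_force: 78.8
```

Request:
step_arm:
  gripper: [0,0,20,30,50,60,60,60,60,60,60]
  dp:
    - [0,0,0.001]
    - [0,0,0.001]
    - [0,0,0.001]
    - [0,0,0.001]
    - [0,0,0.001]
    - [0,0,0.001]
    - [0,0,-0.04]
    - [0,0,-0.1]
    - [0,0,-0.16]
    - [0,0,-0.2]
    - [0,0,-0.2]
  dr:
    - [0,0,0]
    - [0,0,0]
    - [0,0,0]
    - [0,0,0]
    - [0,0,0]
    - [0,0,0]
    - [0,0,0]
    - [0,0,0]
    - [0,0,0]
    - [0,0,0]
    - [0,0,0]

```text
t: 10.8
tool_pos: [678.7, 23.9, 333.8]
orientation: [0.738, 0.675, 0.003, 0.003]
force: [0.0, -0.2, -0.4]
opening: 0.703
gripper_force: 0.0
```

Run:
```python
from h import *
s=get_state();print(s["t"],s["tool_pos"],s["joints"],s["force"],s["opening"])
# panel frame
u=np.radians(84.86);py=np.array([np.cos(u),np.sin(u),0]);px=np.array([py[1],-py[0],0]);Z=np.array([0,0,1.])
seat=np.array([677.6,23.2,0.]);O=seat-142.5*px+97*Z
t=np.radians(20);n=np.cos(t)*Z-np.sin(t)*px;sx=np.cos(t)*px+np.sin(t)*Z
import pickle;pickle.dump((O,sx,py,n),open("panel.pkl","wb"))
g=O+26*n;print("dial axis",O,g)
# tool: z=-n; tool y = up slope rotated by phi
def M(phi):
    f=np.radians(phi);y=np.cos(f)*sx-np.sin(f)*py  # clockwise seen from above is +
    return np.c_[np.cross(y,-n),y,-n]
for d in(170,): plan(O+d*n,M(0))
s0=R.from_quat(s["orientation"]).as_matrix();print(s0.round(3).tolist(),M(0).round(3).tolist())
```

```text
10.8 [678.7431079   23.88422389 333.82090072] [ 1.83059648e-02  4.53792048e-01  1.10476025e+00 -1.38648766e-04
  1.57563272e+00  1.06819634e-01] [ 0.03874347 -0.20084949 -0.44021603] 0.7026337284113026
dial axis [535.67302631  35.96652413  97.        ] [526.81626153  36.76320215 121.43200814]
dp [-0.0012, -0.4046, 0.1512] dr [-0.1631, -0.0004, 0.0005]
[[0.088, 0.996, 0.007], [0.996, -0.088, -0.0], [0.001, 0.007, -1.0]] [[0.09, 0.936, 0.341], [0.996, -0.084, -0.031], [0.0, 0.342, -0.94]]
```

Request:
step_arm:
  gripper: [60,60,60,60,60,60,60,60,60,60,60,60]
  dp:
    - [0,-0.04,0]
    - [0,-0.11,0]
    - [0,-0.19,0]
    - [0,-0.27,0.03]
    - [-0.001,-0.33,0.09]
    - [-0.001,-0.365,0.15]
    - [-0.001,-0.384,0.19]
    - [-0.001,-0.384,0.208]
    - [-0.001,-0.384,0.208]
    - [-0.001,-0.384,0.208]
    - [-0.001,-0.384,0.208]
    - [-0.001,-0.384,0.208]
  dr:
    - [0,0,0]
    - [-0.02,0,0]
    - [-0.05,0,0]
    - [-0.09,0,0]
    - [-0.13,0,0]
    - [-0.155,0,0]
    - [-0.163,0,0]
    - [-0.163,0,0]
    - [-0.163,0,0]
    - [-0.163,0,0]
    - [-0.163,0,0]
    - [-0.163,0,0]

```text
t: 12.0
tool_pos: [487.5, 40.4, 226.9]
orientation: [0.727, 0.665, 0.115, 0.126]
force: [0.4, 0.3, 0.0]
opening: 0.701
gripper_force: 0.0
```

Run:
```python
from h import *
import pickle
c=cam("wrist");pickle.dump(c,open("w5.pkl","wb"));save(c,"pics/w5.png",None,1.5)
s=get_state();print(s["t"],s["tool_pos"],s["joints"],s["force"],s["opening"])
O,sx,py,n=pickle.load(open("panel.pkl","rb"));print(proj(c,[O,O+34*n])*1.5)
```

```text
12.05 [487.21923714  40.34128093 226.74161898] [ 0.10001787  0.03361875  1.99033804 -0.08926995  0.78262402  0.24135832] [ 0.60239925  0.2459537  -0.16690258] 0.7033268282849778
[[385.8084089  266.39768522]
 [385.981401   284.08389907]]
```

View pics/w5.png

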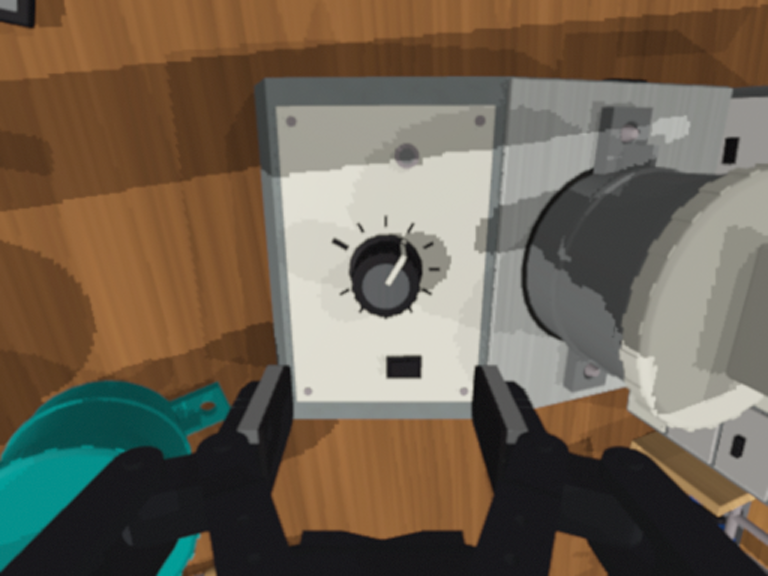

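The wrist view shows the peg tips visible through both ear holes at (630,132) and (592,370), so the bowl is home. On the dial, the bold off tick is at (340,244). The pointer runs (388,284) to (405,257), which lines up with the third tick at (409,228). That means a 90° clockwise turn.

Run:
```python
from h import *
import pickle
O,sx,py,n=pickle.load(open("panel.pkl","rb"))
c=pickle.load(open("w5.pkl","rb"))
o,v=ray(c,(386/1.5,287/1.5));k=((O+34*n-o)@n)/(v@n);d=o+k*v-O;print("dial centre off",d@sx,d@py)
def M(phi):
    f=np.radians(phi);y=np.cos(f)*sx-np.sin(f)*py
    return np.c_[np.cross(y,-n),y,-n]
for d in(50,8):
  for f in (0,-45): plan(O+d*n,M(f))
```

```text
dial centre off 0.016791290324229657 -1.710830342945757
dp [-0.0001, 0.0038, 0.1771] dr [-0.0031, -0.0002, 0.0005]
dp [-0.0001, 0.0038, 0.1771] dr [-0.0028, -0.0014, -0.3745]
dp [-0.0002, 0.0044, 0.2611] dr [-0.0031, -0.0002, 0.0005]
dp [-0.0002, 0.0044, 0.2611] dr [-0.0028, -0.0014, -0.3745]
```

Request:
step_arm:
  gripper: [60,60,60,60,60,60,60,60,60,60,60,0,0,0,0,0,0]
  dp:
    - [0,0.002,0.03]
    - [-0.001,0.004,0.08]
    - [-0.001,0.004,0.12]
    - [-0.001,0.004,0.15]
    - [-0.001,0.004,0.177]
    - [-0.001,0.004,0.177]
    - [-0.001,0.004,0.2]
    - [-0.001,0.004,0.225]
    - [-0.001,0.004,0.248]
    - [-0.001,0.004,0.26]
    - [-0.001,0.004,0.26]
    - [-0.001,0.004,0.26]
    - [-0.001,0.004,0.26]
    - [-0.001,0.004,0.26]
    - [-0.001,0.004,0.26]
    - [-0.001,0.004,0.26]
    - [-0.001,0.004,0.26]
  dr:
    - [-0.003,-0.001,-0.07]
    - [-0.003,-0.001,-0.14]
    - [-0.003,-0.001,-0.21]
    - [-0.003,-0.001,-0.28]
    - [-0.003,-0.001,-0.35]
    - [-0.003,-0.001,-0.375]
    - [-0.003,-0.001,-0.375]
    - [-0.003,-0.001,-0.375]
    - [-0.003,-0.001,-0.375]
    - [-0.003,-0.001,-0.375]
    - [-0.003,-0.001,-0.375]
    - [-0.003,-0.001,-0.375]
    - [-0.003,-0.001,-0.375]
    - [-0.003,-0.001,-0.375]
    - [-0.003,-0.001,-0.375]
    - [-0.003,-0.001,-0.375]
    - [-0.003,-0.001,-0.375]
  newtons: 50

```text
t: 13.75
tool_pos: [531.6, 35.9, 104.9]
orientation: [0.417, 0.892, 0.06, 0.163]
force: [-2.3, 0.6, 5.6]
opening: 0.428
gripper_force: 50.3
```

Request:
step_arm:
  gripper: [0,0,0,0,0,0,0,0,0,0,0,0,0,0,0,0,0,0]
  dp:
    - [0,0,0]
    - [0,0,0]
    - [0,0,0]
    - [0,0,0]
    - [0,0,0]
    - [0,0,0]
    - [0,0,0]
    - [0,0,0]
    - [0,0,0]
    - [0,0,0]
    - [0,0,0]
    - [0,0,0]
    - [0,0,0]
    - [0,0,0]
    - [0,0,0]
    - [0,0,0]
    - [0,0,0]
    - [0,0,0]
  dr:
    - [0,0,0.03]
    - [0,0,0.08]
    - [0,0,0.13]
    - [0,0,0.18]
    - [0,0,0.23]
    - [0,0,0.28]
    - [0,0,0.33]
    - [0,0,0.38]
    - [0,0,0.43]
    - [0,0,0.48]
    - [0,0,0.53]
    - [0,0,0.58]
    - [0,0,0.63]
    - [0,0,0.68]
    - [0,0,0.73]
    - [0,0,0.755]
    - [0,0,0.755]
    - [0,0,0.755]

```text
t: 15.55
tool_pos: [533.9, 35.8, 105.8]
orientation: [0.927, 0.332, 0.16, 0.073]
force: [5.0, -2.5, 3.1]
opening: 0.43
gripper_force: 50.5
```

Request:
step_arm:
  gripper: [45,55,60,60,60,60,60,60,60,60,60,60,60,60,60]
  dp:
    - [0,0,0]
    - [0,0,0]
    - [0,0,0]
    - [0,0,0]
    - [0,0,-0.03]
    - [0,0,-0.09]
    - [0,0,-0.16]
    - [0,0,-0.22]
    - [0,0,-0.26]
    - [0,0,-0.26]
    - [0,0,-0.26]
    - [0,0,-0.26]
    - [0,0,-0.26]
    - [0,0,-0.26]
    - [0,0,-0.26]
  dr:
    - [0,0,0]
    - [0,0,0]
    - [0,0,0]
    - [0,0,0]
    - [0,0,0]
    - [0,0,0]
    - [0,0,-0.05]
    - [0,0,-0.12]
    - [0,0,-0.19]
    - [0,0,-0.26]
    - [0,0,-0.33]
    - [0,0,-0.375]
    - [0,0,-0.375]
    - [0,0,-0.375]
    - [0,0,-0.375]

```text
t: 17.05
tool_pos: [487.1, 39.7, 226.3]
orientation: [0.73, 0.661, 0.118, 0.127]
force: [0.1, 0.3, 0.1]
opening: 0.7
gripper_force: 0.0
```

Run:
```python
from h import *
c=cam("wrist");save(c,"pics/w6.png",None,1.5)
s=get_state();print(s["t"],s["tool_pos"],s["force"],s["opening"])
```

```text
17.1 [487.17673281  39.71283753 226.33948114] [-0.27926922 -1.28091585 -0.52463299] 0.7025649002445713
```

View pics/w6.png

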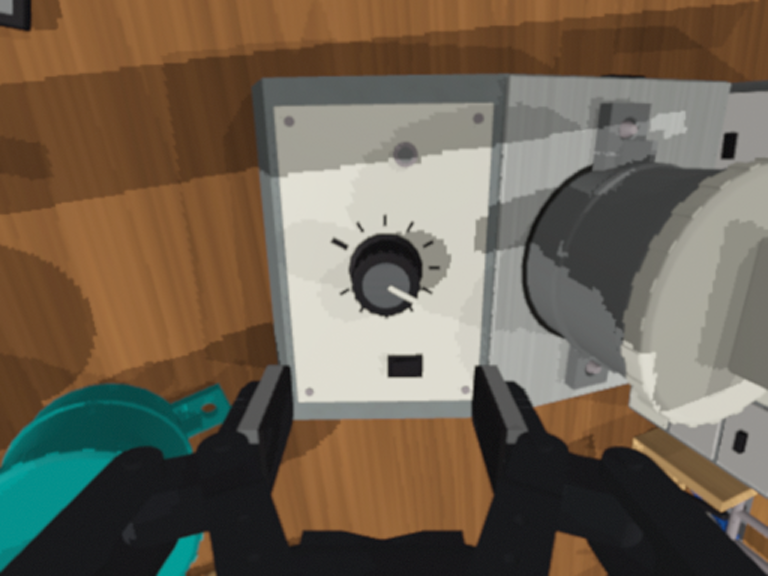

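The pointer now runs (388,287) to (416,301), about 30° clockwise of straight up the slope, which is the sixth click. The bowl is still home on both pegs and the gripper is clear.

```bash
python3 -c "
from cell import *
print(hand_in())"
```

```text
the job is handed in; nothing more can be done
None
```

I set the covered bowl on the polisher with both ears home over the pegs, then turned the timer dial from the third click to the sixth; the job is handed in at about 17 s, with no tool touched.

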